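# Bring the loose ball to the empty cup of a ball-transfer strip and hold it there level

## Robot

A 6-joint arm with a two-finger parallel gripper is mounted at the origin on the work surface. World frame = base frame: x ahead of the robot, y to its left, z up, the work surface at z = 0. Lengths are in m, angles in rad, forces in N, time in s.
With the tool pointing down it reaches from about 0.275 to 0.775 m from the base axis. Payload 14.6 kg.
Tool frame: the origin (TCP) lies at the very end of the fingers, on their centre line; the grasp point (between the pads) lies 19 mm behind it; z points along the fingers, y is the direction in which the jaws open and shut (so a half turn about z gives the same grasp; the last joint's range is limited). The gripper opens to 85 mm and grips with 20 to 120 N. Pads are 22 mm wide; open, the fingers measure 114 mm over their backs; the gripper's body (76 mm by 85 mm) begins 54 mm behind the grasp point. The pads swing forward as they close: fully open they stand 13 mm farther back than shut.
Start: joints at [1.125, 0.263, -0.048, 1.259, 0, 1.415], TCP at [0.151, 0.503, 0.207] pointing down, gripper open.
Joint ranges: [-2.65, 2.65], [-0.89, 1.7], [-1.18, 1.37], [-2.13, 2.11], [-1.35, 1.29], [-3.14, 3.14]. Speed limits (rad/s): [1.89, 1.89, 2.57, 2.79, 3.14, 3.14].

## Interface

Orientations are given as a unit quaternion [x, y, z, w].
In Python, from workcell import arm, eyes gives the robot as it stands.
- The arm moves only by the tool arm_command, never from a script. Its argument "commands" is a list of rows, each an object of numbers: "gripper": the opening in per cent of the stroke, from 0 (shut) to 100 (fully open); "x", "y", "z": the shift along the tool's x, y, z in cm; "twist": the turn about the tool's z in degrees. A call has 1 to 10 rows; each row is the pose to reach, as a shift and turn from the pose commanded when the call began, along the tool's axes at that moment; what a row does not reach only later rows make up. A row lasts 1/8 s, in which the tool goes at most 62.5 mm and 10.7 degrees, less where a joint would pass 70% of its speed; a pose out of reach is approached as far as the arm can. A call with a gripper value outside its range is refused whole. The fingers move at their own pace and stop on an object; the grip force is fixed at half the most. Time passes only in rows, so rows that repeat a pose let the fingers close. It gives the time, the measured TCP pose, the force and the opening at its end, in the units of the state.
- arm.observe(): the state, without advancing time (a new reading comes with each control period).
- eyes.read_camera(name): name is "side" or "top" or "wrist"; returns (picture, depth): 420x560x3 uint8, red, green, blue; 420x560 float32, m along the optical axis (not along the pixel's ray), 0 where there is no reading.
- eyes.camera_params(name): a dict with "K" (3x3 intrinsics, pixels), "xyz" and "orientation" of the camera in the world. Camera axes: x right, y down, z forward; pixel columns grow to the right and rows downward; lengths in m; the calibration is good to about 2 mm. A picture is of the moment at which its call begins: read the wrist's pose just before it. camera_params takes no time and is no camera call; for the wrist camera it gives the pose at the moment of the call.
- arm.sign_off(): hands the job in, once; it reports no verdict.
The state is a dict: "clock": time; "joint_positions": joint angles; "qvel": joint speeds; "effort": joint torques, N m; "tool_pos": TCP position; "tcp_rot": TCP orientation; "ft_force": force on the tool from outside, world axes, zero at the start; "ft_torque": the same for the moment, N m; "gripper_width": opening from 0.0 (shut) to 1.0 (fully open).
Only numpy, scipy, OpenCV 4.12 (cv2) and the standard library are available. Lean on these libraries where they do the work, as an engineer would, in place of code of your own. Each camera call takes 0.05 s, during which the arm holds its last target. There are 200 camera calls.

## Task

One cup of the equipment rack's ball-transfer strip has lost its steel ball; the spare ball lies loose in the middle of the service dish. Lift the dish by its handle, turn it about a quarter turn in the air so that its pouring lip points along the strip's row of balls, and bring the tip of the lip over the empty cup, a few centimetres above it, keeping the dish level and the untouched ball in the middle all the way, without bumping the strip or shifting the other things on the bench. Do not tip the ball out and do not put the dish down: finish while still holding the dish there, level and still.

Things in the scene. Friction and masses are not known exactly. Their poses are not given: they have to be found in the camera images.
- dish: Loose round shallow steel dish with an arched handle and a pouring lip, 0.2 to 0.4 kg. Origin: centre of its underside; z up; x out along the lip; y along the handle. Foot 70 mm across; bowl 126 mm across, rim 23 mm high. The handle's flat uprights (14 x 5 mm) stand at y = +-66.5 mm. At the start x points 90 (+-9) degrees counterclockwise, seen from above, of the strip's x.
- dish_handle (a point): Middle of the handle bar, over the dish's centre, 110 mm above its underside; axes as the dish. The straight black bar runs along y, 138 mm long, 12 mm wide (x), 16 mm tall. Gripped here from above, fingers closing along x, the dish hangs balanced. The ball's top is 80 mm below.
- dish_middle (a point): Middle of the inner floor, 6 mm above the underside. The floor is flat to radius 9 mm, rises at 5 degrees to radius 28 mm, then at 10 degrees to the rim: tilts and jerks roll the ball off centre.
- dish_lip (a point): Tip of the pouring lip: middle of its end edge, upper face, 82 mm from the dish's centre along x, 17 mm above the underside. The lip is a trough 34 mm wide, its cheeks 22 mm above the underside.
- ball: Loose polished steel ball, 24 mm in diameter, about 56 g, lying in the middle of the dish. Its axes turn as it rolls.
- ball_center (a point): Centre of the ball.
- strip: Fixed dark steel bar 330 mm long (x), 90 mm wide (y), 40 mm tall, with four cups in a row 75 mm apart. Three hold steel balls, tops 54 mm above the bench; the first is empty. Origin: on the bench under the empty cup; x runs from the empty cup towards the filled ones; z up. The bar spans x = -42 to +288 mm.
- strip_cup (a point): Centre of the mouth of the empty cup: 45 mm above the bench, ringed by a 5 mm tall aluminium collar 37 mm across; hole 28 mm wide. Same axes as the strip.
- screwdriver: Bystander: a loose black-handled screwdriver lying to the robot's left of the dish.
- nutbin: Bystander: a loose grey open parts bin, 100 x 80 x 45 mm, on the far side of the strip.
- spool: Bystander: a loose flat black ring-shaped spool, 90 mm across, 30 mm tall, on the far side of the bench.
- jar: Bystander: a low white jar with a black cap, 50 mm across, 45 mm tall, loose, on the near side, between the robot and the strip.
Things that resemble listed ones, but are neither listed nor needed, are in the scene too. There is more than one size of the dish; the job needs the smaller.

How it is judged:
On the way, in this order (a step that is already met when the one before it is completed fails the run):
1. the dish is lifted off the bench before it is turned (height (world z) of dish above 0.02 m and angle between the x axis of dish and the x axis of strip, either way round above 1 rad), for 0.1 s.
2. the dish has been turned in the air so that its lip lies along the strip's row, ball still in the middle (height (world z) of dish above 0.02 m and angle between the x axis of dish and the x axis of strip, either way round below 0.2 rad and horizontal distance between ball_center and dish_middle below 0.02 m), for 0.1 s.
At the end, for the whole second after the job is handed in: The fingers hold the dish still, level within 4 degrees, off bench and strip, lip along the row within 9 degrees, lip tip within 20 mm of the empty cup axis and 15 to 80 mm above its mouth, ball at rest within 15 mm of the middle of the dish (horizontal distance between dish_lip and strip_cup below 0.02 m and z of dish_lip in the frame of strip_cup between 0.015 and 0.08 m and x of dish in the frame of strip below -0.05 m and angle between the x axis of dish and the x axis of strip, either way round below 0.16 rad and angle between dish's own z axis and vertical below 0.07 rad and horizontal distance between ball_center and dish_middle below 0.015 m and z of ball_center in the frame of dish below 0.03 m and linear speed of dish below 0.02 m/s and linear speed of ball below 0.04 m/s and contact force between the fingers and dish above 2 N and contact force between dish and strip below 0.2 N); the arm keeps its last pose, push and grip.
It fails at once if the ball rolled away from the middle of the dish (more than 30 mm) (horizontal distance between ball_center and dish_middle above 0.03 m).
It fails at once if the dish was tipped (more than 14 degrees) (angle between dish's own z axis and vertical above 0.25 rad).
It fails at once if the ball was touched by the gripper (contact force between the fingers and ball above 0.3 N).
It fails at once if the strip was bumped by the dish or the robot (contact force between any of dish, the arm, the fingers and strip above 4 N).
It fails at once if another thing on the bench was shifted (distance of any of screwdriver, nutbin, spool, jar from where it was at the start of the episode above 0.03 m).
It also fails if it takes over 42 s, if anything falls off the work surface, if the arm or the gripper's body presses on something with over 40 N, if the wrist force passes 120 N, or if a joint passes its speed limit or range.

## Working session

There is one attempt and no reset: what is moved stays moved. The work goes in short steps, Python scripts to look and compute and a tool call to move; the robot and the scene stay as the last step left them, time stands still between calls to the robot, and variables do not carry over. Pictures are saved under pics/ and viewed, about 8 in all and at most 12, crops included, and the job is handed in when it is done.

Besides the shell and the picture viewer there is one more tool, called after "Call:" by a JSON object that holds its "api" and its "payload". arm_command: Moves the arm, as the interface text tells. Its arguments: {"type":"object","properties":{"commands":{"type":"array"}},"required":["commands"]}

```bash
mkdir -p pics; cat > h.py <<'E'
import numpy as np, cv2
from scipy.spatial.transform import Rotation as R
from workcell import arm, eyes
def cap(n,f=None):
    p=eyes.camera_params(n); im,d=eyes.read_camera(n)
    np.savez(f'{f or n}.npz',im=im,d=d,K=p['K'],t=p['xyz'],q=p['orientation'])
    cv2.imwrite(f'pics/{f or n}.png',im[:,:,::-1]); return load(f or n)
class V: pass
def load(f):
    z=np.load(f'{f}.npz'); v=V(); v.im=z['im'];v.d=z['d'];v.K=z['K'];v.t=z['t'];v.R=R.from_quat(z['q']).as_matrix() if z['q'].shape==(4,) else z['q']; return v
def ray(v,u,w,z):
    r=v.R@np.linalg.solve(v.K,[u,w,1.]); return v.t+r*(z-v.t[2])/r[2]
def pts(v):
    h,w=v.d.shape; U,W=np.meshgrid(np.arange(w),np.arange(h))
    c=np.stack([U,W,np.ones_like(U)],-1)@np.linalg.inv(v.K).T*v.d[...,None]
    return c@v.R.T+v.t
E
python3 - <<'E'
from h import *
print(arm.observe())
for n in('top','side'):
    v=cap(n); print(n,v.t,v.R.round(3).tolist(),v.K.tolist())
E
```

```text
{'clock': 0.0, 'joint_positions': array([ 1.12468268e+00,  2.63532583e-01, -4.89193396e-02,  1.25941651e+00,
        2.22450613e-05,  1.41549893e+00]), 'qvel': array([ 1.52753779e-04,  5.10177303e-05, -1.57250835e-04, -1.09772518e-03,
       -3.13197667e-04, -2.07641890e-03]), 'effort': array([-3.68360328e-03, -6.37620807e+01,  3.84561503e+01,  1.38668992e-02,
       -2.28842000e-04,  3.41244413e-05]), 'tool_pos': array([0.1504028 , 0.50268497, 0.20692657]), 'tcp_rot': array([ 1.44896244e-01,  9.89446709e-01, -5.08705083e-04, -1.69399323e-04]), 'ft_force': array([ 0.07108696, -0.0432201 , -0.13273541]), 'ft_torque': array([-0.0244207 , -0.00227404, -0.00233448]), 'gripper_width': 0.9984333486244393}
top [0.2604203  0.09775932 1.22803526] [[0.087, -0.971, 0.222], [-0.996, -0.085, 0.018], [0.001, -0.222, -0.975]] [[520.84860349654, 0.0, 282.6969282757729], [0.0, 520.84860349654, 207.70912067828175], [0.0, 0.0, 1.0]]
side [ 0.38704215 -0.7212384   0.8229978 ] [[0.987, -0.101, 0.127], [-0.162, -0.633, 0.757], [0.004, -0.768, -0.641]] [[460.92533221253257, 0.0, 280.69215784235723], [0.0, 460.92533221253257, 205.8425473150128], [0.0, 0.0, 1.0]]
```

View pics/top.png

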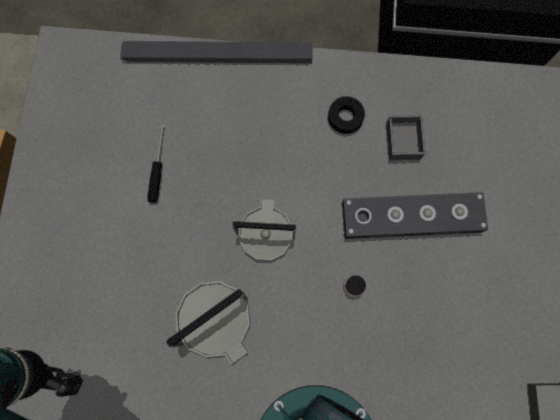

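View pics/side.png

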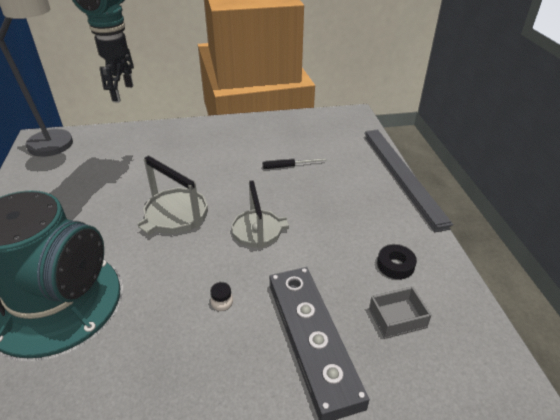

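The top view shows two dishes. The small one is at (266,232), with the ball in the middle and its lip pointing up in the image. The large one is at (215,320) and empty. The small one fits: it is the smaller size, holds the ball, and its lip is about 90° from the strip row. The empty cup is the left one at (364,215), with filled cups at (396,214), (428,213) and (460,212).

```bash
python3 - <<'E'
from h import *
v=load('top'); P=pts(v); g=v.im.max(2)
def roi(x0,x1,y0,y1,m):
    o=np.zeros_like(m);o[y0:y1,x0:x1]=m[y0:y1,x0:x1];return o
# handle bar: high + dark
m=roi(222,310,205,250,(g<60)&(P[...,2]>.085))
c=max(cv2.findContours(m.astype(np.uint8),0,2)[0],key=cv2.contourArea)
r=cv2.minAreaRect(c); b=cv2.boxPoints(r); print('bar',r, [ray(v,*p,.118).round(4) for p in b]); 
print('bar mid',ray(v,*r[0],.114), 'depth z',np.median(P[m][:,2]),P[m].mean(0), 'len', m.sum())
q=P[m][:,:2]; w,e=np.linalg.eigh(np.cov(q.T)); print('bar dir',e[:,1], np.ptp(q@e[:,1]))
# dish pixels
m=roi(225,310,190,270,(g>110)&(P[...,2]<.05)); 
l=P[roi(255,280,196,212,m)]; print('lip',l.mean(0), l[:,0].max(), 'dish', P[m].mean(0),np.ptp(P[m],axis=0))
# strip balls & cup
im=cv2.cvtColor(v.im,cv2.COLOR_RGB2GRAY)
for z,pp in((.045,(364,215)),(.045,(396,214)),(.045,(428,213)),(.045,(460,212))):
    x,y=pp; s=im[y-12:y+13,x-12:x+13]; mm=(s>90).astype(np.uint8)
    k=cv2.findContours(mm,0,2)[0]; k=max(k,key=cv2.contourArea); (a,bb),rad=cv2.minEnclosingCircle(k)
    print('cup',(a+x-12,bb+y-12),rad,ray(v,a+x-12,bb+y-12,z))
z=v.im[175:255,215:500]; cv2.imwrite('pics/crop.png',cv2.resize(z,(798,224),interpolation=cv2.INTER_CUBIC)[:,:,::-1])
s=load('side');print('side cup',ray(s,294,284,.045))
E
```

```text
bar ((263.9826965332031, 225.9348602294922), (62.10047149658203, 7.239500045776367), 1.0609116554260254) [array([0.4561, 0.2217, 0.118 ]), array([0.472 , 0.2231, 0.118 ]), array([0.4813, 0.0885, 0.118 ]), array([0.4654, 0.0875, 0.118 ])]
bar mid [0.4694349  0.15538859 0.114     ] depth z 0.11699318320406504 [0.46786643 0.15624202 0.12224407] len 352
bar dir [0.01518274 0.99988474] 0.13523336573596045
lip [0.53981762 0.15782879 0.01342493] 0.5645036214726431 dish [0.48664118 0.14301529 0.0084742 ] [0.20649689 0.21164908 0.041443  ]
cup (362.92105293273926, 215.21052646636963) 8.547061920166016 [ 0.52770869 -0.0675234   0.045     ]
cup (394.95901679992676, 214.13934421539307) 8.555882453918457 [ 0.53676705 -0.14156876  0.045     ]
cup (427.5, 212.5) 8.514793395996094 [ 0.54729208 -0.21682721  0.045     ]
cup (459.5, 211.0) 8.500100135803223 [ 0.55739073 -0.29095598  0.045     ]
side cup [ 0.52653515 -0.06961198  0.045     ]
```

View pics/crop.png

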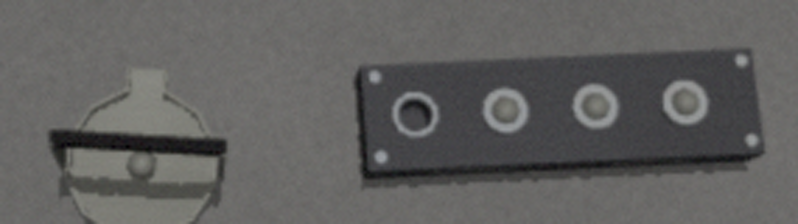

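```bash
cat >> h.py <<'E'
def delta(p,yaw):
    "tool shift (cm) and twist (deg) to bring TCP to p with tool y at world yaw (deg)"
    s=arm.observe(); M=R.from_quat(s['tcp_rot']).as_matrix()
    y0=np.degrees(np.arctan2(M[1,1],M[0,1]))
    print('t',round(s['clock'],2),'tcp',s['tool_pos'].round(4),'yaw',y0.round(2),'tilt',np.degrees(np.arccos(-M[2,2])).round(2),'F',s['ft_force'].round(1),'w',round(s['gripper_width'],3),
     'shift',(M.T@(np.array(p)-s['tool_pos'])*100).round(2),'twist',round(y0-yaw,2))
E
python3 - <<'E'
from h import *
delta([.469,.155,.24],183)
E
```

```text
t 0.1 tcp [0.1504 0.5027 0.207 ] yaw 73.34 tilt 0.06 F [ 0.3 -0.4 -0.5] w 0.997 shift [-40.49 -24.18  -3.29] twist -109.66
```

Call:
{"api": "arm_command", "payload": {"commands": [{"z": -3.3,"x": -4,"y": -2.4,"twist": -10},{"z": -3.3,"x": -9,"y": -5.4,"twist": -20},{"z": -3.3,"x": -14,"y": -8.4,"twist": -30},{"z": -3.3,"x": -19,"y": -11.4,"twist": -40},{"z": -3.3,"x": -24,"y": -14.4,"twist": -50},{"z": -3.3,"x": -29,"y": -17.4,"twist": -60},{"z": -3.3,"x": -34,"y": -20.4,"twist": -70},{"z": -3.3,"x": -38,"y": -22.7,"twist": -80},{"z": -3.3,"x": -40,"y": -23.9,"twist": -90},{"z": -3.3,"x": -40.5,"y": -24.2,"twist": -100}]}}

```text
$.commands[0]: bad value
```

Call:
{"api": "arm_command", "payload": {"commands": [{"twist": -9.7},{"twist": -9.7},{"twist": -9.7},{"twist": -9.7}]}}

```text
$.commands[0]: bad value
```

```bash
python3 - <<'E'
from h import *
v=cap('wrist','w1'); delta([.469,.155,.15],183); print(v.t,v.R.round(2).tolist())
E
```

```text
t 0.15 tcp [0.1504 0.5028 0.207 ] yaw 73.34 tilt 0.04 F [ 0.9 -0.1 -0.6] w 1.001 shift [-40.49 -24.18   5.72] twist -109.66
[0.07079935 0.52627027 0.37261095] [[0.29, 0.91, 0.31], [0.96, -0.27, -0.09], [-0.0, 0.32, -0.95]]
```

View pics/w1.png

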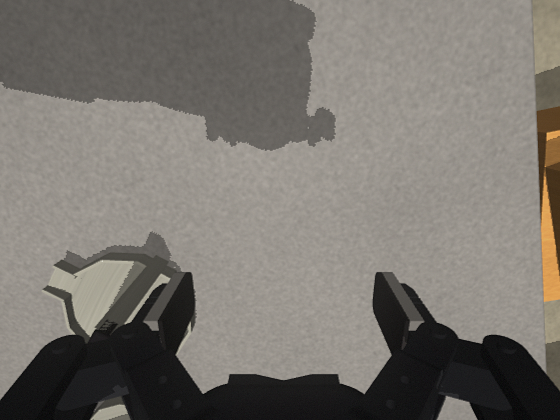

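The moves were refused, so the arm has not moved and that picture only shows the start pose. Each row probably needs every field, so I'll send them all.

Call:
{"api": "arm_command", "payload": {"commands": [{"gripper": 100,"z": -3.3,"x": -4,"y": -2.4,"twist": -10},{"gripper": 100,"z": -3.3,"x": -9,"y": -5.4,"twist": -20},{"gripper": 100,"z": -3.3,"x": -14,"y": -8.4,"twist": -30},{"gripper": 100,"z": -3.3,"x": -19,"y": -11.4,"twist": -40},{"gripper": 100,"z": -3.3,"x": -24,"y": -14.4,"twist": -50},{"gripper": 100,"z": -3.3,"x": -29,"y": -17.4,"twist": -60},{"gripper": 100,"z": -3.3,"x": -34,"y": -20.4,"twist": -70},{"gripper": 100,"z": -3.3,"x": -38,"y": -22.7,"twist": -80},{"gripper": 100,"z": -3.3,"x": -40,"y": -23.9,"twist": -90},{"gripper": 100,"z": -3.3,"x": -40.5,"y": -24.2,"twist": -100}]}}

```text
clock: 1.4
tool_pos: [0.4706, 0.153, 0.2398]
tcp_rot: [-0.64, 0.768, 0.0, -0.0]
ft_force: [-0.9, 0.7, 1.2]
gripper_width: 1.0
```

Call:
{"api": "arm_command", "payload": {"commands": [{"gripper": 100,"x": 0,"y": 0,"z": 0,"twist": -9.7},{"gripper": 100,"x": 0,"y": 0,"z": 0,"twist": -9.7},{"gripper": 100,"x": 0,"y": 0,"z": 0,"twist": -9.7}]}}

```text
clock: 1.78
tool_pos: [0.469, 0.1551, 0.2403]
tcp_rot: [-0.701, 0.714, 0.0, -0.0]
ft_force: [0.3, -0.5, -0.5]
gripper_width: 0.998
```

```bash
python3 - <<'E'
from h import *
v=cap('wrist','w2'); delta([.469,.155,.15],183); print(v.t)
E
```

```text
t 1.82 tcp [0.469  0.1552 0.2404] yaw 178.99 tilt 0.0 F [-0.3  0.1 -0.5] w 0.996 shift [0.02 0.   9.04] twist -4.01
[0.46748477 0.07152897 0.40595468]
```

View pics/w2.png

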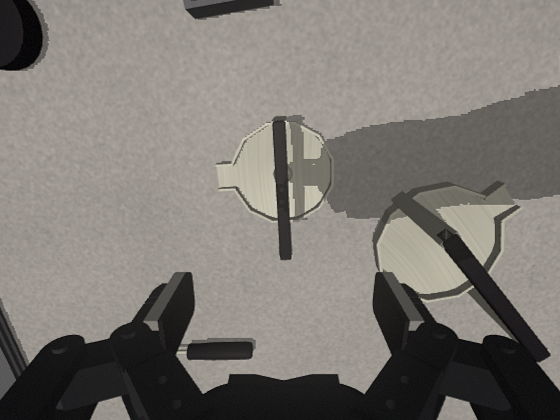

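The wrist view shows the small dish's bar running from (280,118) to (286,258), with the lip to the left at (218,176). The large dish is at the right, at (440,240).

```bash
python3 - <<'E'
from h import *
v=load('w2'); g=v.im.max(2); P=pts(v)
m=np.zeros(g.shape,np.uint8); m[105:275,260:305]=(g<85)[105:275,260:305]&(P[...,2]>.09)[105:275,260:305]
c=max(cv2.findContours(m,0,2)[0],key=cv2.contourArea); r=cv2.minAreaRect(c); print(r, P[m>0][:,2].mean())
vx,vy,x0,y0=cv2.fitLine(c,cv2.DIST_L2,0,.01,.01).ravel()
ys=c[:,0,1]; e=[]
for y in(ys.min(),ys.max()): e.append(ray(v,x0+vx/vy*(y-y0),y,.118))
a,b=e; d=b-a; print(a,b,np.linalg.norm(d),'mid',(a+b)/2,'bar yaw',np.degrees(np.arctan2(d[1],d[0])))
lip=ray(v,218,176,.017); print('lip',lip)
E
```

```text
((281.99859619140625, 189.4737548828125), (139.59628295898438, 12.666680335998535), 86.98721313476562) 0.11820071113165077
[0.47117181 0.08565686 0.118     ] [0.46764072 0.22232989 0.118     ] 0.13671864287329685 mid [0.46940627 0.15399337 0.118     ] bar yaw 91.47996828317065
lip [0.55136495 0.15698185 0.017     ]
```

Call:
{"api": "arm_command", "payload": {"commands": [{"gripper": 100,"x": 0.1,"y": 0,"z": 4,"twist": -2.7},{"gripper": 100,"x": 0.1,"y": 0,"z": 8,"twist": -2.7},{"gripper": 100,"x": 0.1,"y": 0,"z": 11.5,"twist": -2.7},{"gripper": 100,"x": 0.1,"y": 0,"z": 13.5,"twist": -2.7},{"gripper": 100,"x": 0.1,"y": 0,"z": 14.7,"twist": -2.7},{"gripper": 100,"x": 0.1,"y": 0,"z": 14.9,"twist": -2.7},{"gripper": 100,"x": 0.1,"y": 0,"z": 14.9,"twist": -2.7}]}}

```text
clock: 2.7
tool_pos: [0.4695, 0.1541, 0.092]
tcp_rot: [0.718, -0.696, 0.0, -0.0]
ft_force: [-0.2, -0.5, -0.6]
gripper_width: 0.998
```

```bash
python3 - <<'E'
from h import *
delta([.4694,.1545,.091],181.8); cap('wrist','w3')
E
```

```text
t 2.7 tcp [0.4695 0.1541 0.092 ] yaw -178.17 tilt 0.05 F [-0.2 -0.5 -0.6] w 0.998 shift [-0.04  0.01  0.1 ] twist -359.97
```

View pics/w3.png

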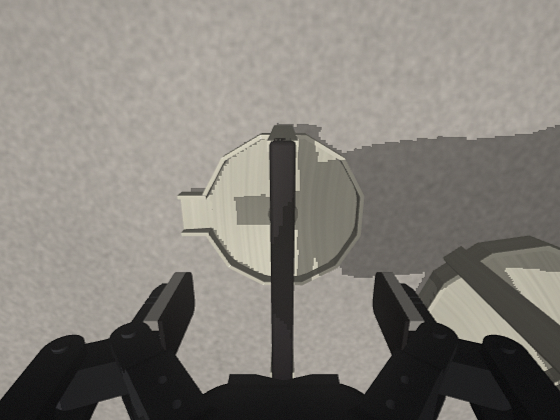

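The bar is vertical at column 283, centred between the pads. I'll close in steps to avoid jolting the ball.

Call:
{"api": "arm_command", "payload": {"commands": [{"gripper": 70,"x": 0,"y": 0,"z": 0.1,"twist": 0},{"gripper": 45,"x": 0,"y": 0,"z": 0.1,"twist": 0},{"gripper": 32,"x": 0,"y": 0,"z": 0.1,"twist": 0},{"gripper": 25,"x": 0,"y": 0,"z": 0.1,"twist": 0},{"gripper": 20,"x": 0,"y": 0,"z": 0.1,"twist": 0},{"gripper": 17,"x": 0,"y": 0,"z": 0.1,"twist": 0},{"gripper": 15,"x": 0,"y": 0,"z": 0.1,"twist": 0},{"gripper": 12,"x": 0,"y": 0,"z": 0.1,"twist": 0},{"gripper": 0,"x": 0,"y": 0,"z": 0.1,"twist": 0},{"gripper": 0,"x": 0,"y": 0,"z": 0.1,"twist": 0}]}}

```text
clock: 4.0
tool_pos: [0.4694, 0.154, 0.0906]
tcp_rot: [0.718, -0.696, 0.0, -0.0]
ft_force: [2.1, 0.0, 3.8]
gripper_width: 0.113
```

Call:
{"api": "arm_command", "payload": {"commands": [{"gripper": 0,"x": 0,"y": 0,"z": 0,"twist": 0},{"gripper": 0,"x": 0,"y": 0,"z": 0,"twist": 0},{"gripper": 0,"x": 0,"y": 0,"z": 0,"twist": 0},{"gripper": 0,"x": 0,"y": 0,"z": -0.1,"twist": 0},{"gripper": 0,"x": 0,"y": 0,"z": -0.3,"twist": 0},{"gripper": 0,"x": 0,"y": 0,"z": -0.6,"twist": 0},{"gripper": 0,"x": 0,"y": 0,"z": -1,"twist": 0},{"gripper": 0,"x": 0,"y": 0,"z": -1.5,"twist": 0},{"gripper": 0,"x": 0,"y": 0,"z": -2,"twist": 0},{"gripper": 0,"x": 0,"y": 0,"z": -2.5,"twist": 0}]}}

```text
clock: 5.25
tool_pos: [0.4692, 0.154, 0.1158]
tcp_rot: [0.718, -0.696, 0.0, -0.0]
ft_force: [0.6, -0.9, -3.6]
gripper_width: 0.107
```

Call:
{"api": "arm_command", "payload": {"commands": [{"gripper": 0,"x": 0,"y": 0,"z": -0.5,"twist": 0},{"gripper": 0,"x": 0,"y": 0,"z": -1.1,"twist": 0},{"gripper": 0,"x": 0,"y": 0,"z": -1.8,"twist": 0},{"gripper": 0,"x": 0,"y": 0,"z": -2.5,"twist": 0},{"gripper": 0,"x": 0,"y": 0,"z": -3.2,"twist": 0},{"gripper": 0,"x": 0,"y": 0,"z": -3.9,"twist": 0},{"gripper": 0,"x": 0,"y": 0,"z": -4.6,"twist": 0},{"gripper": 0,"x": 0,"y": 0,"z": -5.1,"twist": 0},{"gripper": 0,"x": 0,"y": 0,"z": -5.4,"twist": 0},{"gripper": 0,"x": 0,"y": 0,"z": -5.5,"twist": 0}]}}

```text
clock: 6.5
tool_pos: [0.4692, 0.154, 0.1705]
tcp_rot: [0.718, -0.696, 0.0, -0.0]
ft_force: [0.0, -0.3, -2.8]
gripper_width: 0.108
```

```bash
python3 - <<'E'
from h import *
delta([.5168,.0137,.171],181.8-84); v=cap('side','s2'); t=cap('top','t2')
a=cv2.resize(v.im[100:260,160:400],(600,400)); b=cv2.resize(t.im[170:270,200:400],(600,300))
cv2.imwrite('pics/lift.png',a[:,:,::-1])
E
```

```text
t 6.5 tcp [0.4692 0.154  0.1705] yaw -178.15 tilt 0.0 F [ 0.  -0.3 -2.8] w 0.108 shift [14.18 -4.31 -0.05] twist -275.95
```

View pics/lift.png

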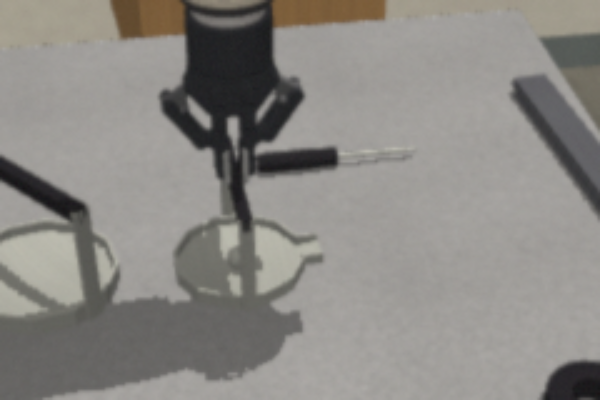

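The dish hangs level with the ball in the middle. In the crop the ball is at (245,262) and the lip points right. Now I'll turn it in place.

Call:
{"api": "arm_command", "payload": {"commands": [{"gripper": 0,"x": 0,"y": 0,"z": 0,"twist": 1},{"gripper": 0,"x": 0,"y": 0,"z": 0,"twist": 3},{"gripper": 0,"x": 0,"y": 0,"z": 0,"twist": 6},{"gripper": 0,"x": 0,"y": 0,"z": 0,"twist": 10},{"gripper": 0,"x": 0,"y": 0,"z": 0,"twist": 15},{"gripper": 0,"x": 0,"y": 0,"z": 0,"twist": 20},{"gripper": 0,"x": 0,"y": 0,"z": 0,"twist": 25},{"gripper": 0,"x": 0,"y": 0,"z": 0,"twist": 30},{"gripper": 0,"x": 0,"y": 0,"z": 0,"twist": 35},{"gripper": 0,"x": 0,"y": 0,"z": 0,"twist": 40}]}}

```text
clock: 7.85
tool_pos: [0.4691, 0.154, 0.1703]
tcp_rot: [-0.435, 0.9, 0.0, -0.0]
ft_force: [0.4, -0.3, -2.8]
gripper_width: 0.106
```

Call:
{"api": "arm_command", "payload": {"commands": [{"gripper": 0,"x": 0,"y": 0,"z": 0,"twist": 5},{"gripper": 0,"x": 0,"y": 0,"z": 0,"twist": 10},{"gripper": 0,"x": 0,"y": 0,"z": 0,"twist": 15},{"gripper": 0,"x": 0,"y": 0,"z": 0,"twist": 20},{"gripper": 0,"x": 0,"y": 0,"z": 0,"twist": 25},{"gripper": 0,"x": 0,"y": 0,"z": 0,"twist": 30},{"gripper": 0,"x": 0,"y": 0,"z": 0,"twist": 35},{"gripper": 0,"x": 0,"y": 0,"z": 0,"twist": 40},{"gripper": 0,"x": 0,"y": 0,"z": 0,"twist": 43},{"gripper": 0,"x": 0,"y": 0,"z": 0,"twist": 44}]}}

```text
clock: 9.1
tool_pos: [0.4691, 0.154, 0.1703]
tcp_rot: [-0.068, 0.998, -0.0, -0.0]
ft_force: [0.1, -0.1, -1.9]
gripper_width: 0.106
```

```bash
python3 - <<'E'
from h import *
t=cap('top','t3'); v=cap('side','s3'); delta([.5168,.0137,.171],97.6)
a=cv2.resize(t.im[170:270,200:400],(600,300)); b=cv2.resize(v.im[100:260,160:400],(600,300))
cv2.imwrite('pics/turn.png',np.vstack([a,b])[:,:,::-1])
E
```

```text
t 9.2 tcp [0.4691 0.154  0.1703] yaw 97.84 tilt 0.01 F [ 0.2  0.3 -2.3] w 0.103 shift [ -2.81 -14.55  -0.07] twist 0.24
```

View pics/turn.png

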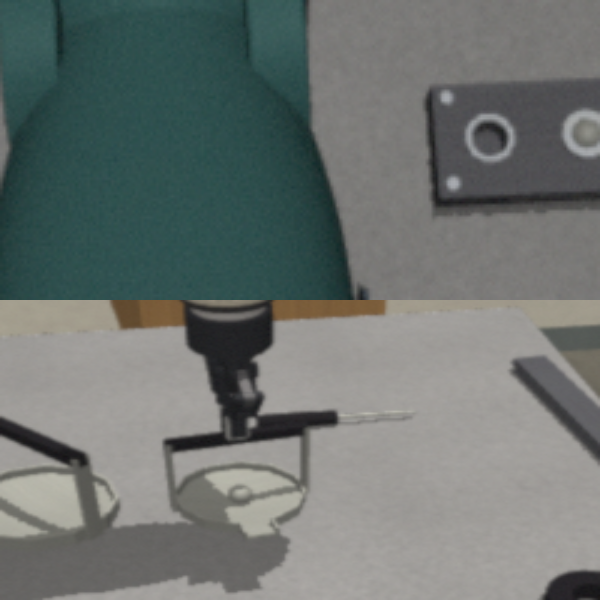

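The ball is still in the middle. In the lower half of the picture it is at (240,492), and the lip points toward the strip. Now a slow, smooth translation.

Call:
{"api": "arm_command", "payload": {"commands": [{"gripper": 0,"x": 0,"y": -0.01,"z": 0,"twist": 0},{"gripper": 0,"x": 0,"y": -0.02,"z": 0,"twist": 0},{"gripper": 0,"x": -0.01,"y": -0.05,"z": 0,"twist": 0},{"gripper": 0,"x": -0.02,"y": -0.12,"z": 0,"twist": 0},{"gripper": 0,"x": -0.05,"y": -0.24,"z": 0,"twist": 0},{"gripper": 0,"x": -0.08,"y": -0.39,"z": 0,"twist": 0},{"gripper": 0,"x": -0.11,"y": -0.59,"z": 0,"twist": 0},{"gripper": 0,"x": -0.16,"y": -0.84,"z": 0,"twist": 0},{"gripper": 0,"x": -0.22,"y": -1.15,"z": 0,"twist": 0},{"gripper": 0,"x": -0.29,"y": -1.51,"z": 0,"twist": 0}]}}

```text
clock: 10.45
tool_pos: [0.4741, 0.1392, 0.1704]
tcp_rot: [-0.068, 0.998, -0.0, 0.0]
ft_force: [-0.0, 0.5, -3.3]
gripper_width: 0.111
```

Call:
{"api": "arm_command", "payload": {"commands": [{"gripper": 0,"x": -0.08,"y": -0.4,"z": 0,"twist": 0},{"gripper": 0,"x": -0.17,"y": -0.86,"z": 0,"twist": 0},{"gripper": 0,"x": -0.26,"y": -1.36,"z": 0,"twist": 0},{"gripper": 0,"x": -0.37,"y": -1.91,"z": 0,"twist": 0},{"gripper": 0,"x": -0.48,"y": -2.49,"z": 0,"twist": 0},{"gripper": 0,"x": -0.6,"y": -3.11,"z": 0,"twist": 0},{"gripper": 0,"x": -0.72,"y": -3.75,"z": 0,"twist": 0},{"gripper": 0,"x": -0.85,"y": -4.41,"z": 0,"twist": 0},{"gripper": 0,"x": -0.98,"y": -5.08,"z": 0,"twist": 0},{"gripper": 0,"x": -1.11,"y": -5.77,"z": 0,"twist": 0}]}}

```text
clock: 11.7
tool_pos: [0.4931, 0.0833, 0.1704]
tcp_rot: [-0.068, 0.998, -0.0, -0.0]
ft_force: [0.6, -0.1, -2.3]
gripper_width: 0.11
```

Call:
{"api": "arm_command", "payload": {"commands": [{"gripper": 0,"x": -0.13,"y": -0.69,"z": 0,"twist": 0},{"gripper": 0,"x": -0.26,"y": -1.36,"z": 0,"twist": 0},{"gripper": 0,"x": -0.39,"y": -2.02,"z": 0,"twist": 0},{"gripper": 0,"x": -0.51,"y": -2.66,"z": 0,"twist": 0},{"gripper": 0,"x": -0.63,"y": -3.28,"z": 0,"twist": 0},{"gripper": 0,"x": -0.75,"y": -3.86,"z": 0,"twist": 0},{"gripper": 0,"x": -0.85,"y": -4.41,"z": 0,"twist": 0},{"gripper": 0,"x": -0.95,"y": -4.91,"z": 0,"twist": 0},{"gripper": 0,"x": -1.04,"y": -5.37,"z": 0,"twist": 0},{"gripper": 0,"x": -1.11,"y": -5.77,"z": 0,"twist": 0}]}}

```text
clock: 12.95
tool_pos: [0.5119, 0.0279, 0.1704]
tcp_rot: [-0.068, 0.998, -0.0, -0.0]
ft_force: [-0.4, 0.4, -3.5]
gripper_width: 0.108
```

Call:
{"api": "arm_command", "payload": {"commands": [{"gripper": 0,"x": -0.07,"y": -0.36,"z": 0,"twist": 0},{"gripper": 0,"x": -0.13,"y": -0.67,"z": 0,"twist": 0},{"gripper": 0,"x": -0.18,"y": -0.92,"z": 0,"twist": 0},{"gripper": 0,"x": -0.22,"y": -1.12,"z": 0,"twist": 0},{"gripper": 0,"x": -0.25,"y": -1.27,"z": 0,"twist": 0},{"gripper": 0,"x": -0.27,"y": -1.39,"z": 0,"twist": 0},{"gripper": 0,"x": -0.28,"y": -1.46,"z": 0,"twist": 0},{"gripper": 0,"x": -0.29,"y": -1.49,"z": 0,"twist": 0},{"gripper": 0,"x": -0.29,"y": -1.5,"z": 0,"twist": 0},{"gripper": 0,"x": -0.29,"y": -1.5,"z": 0,"twist": 0}]}}

```text
clock: 14.2
tool_pos: [0.5167, 0.0137, 0.1704]
tcp_rot: [-0.068, 0.998, 0.0, -0.0]
ft_force: [0.8, -0.4, -3.0]
gripper_width: 0.106
```

```bash
python3 - <<'E'
from h import *
t=cap('top','t4'); v=cap('side','s4'); delta([.5168,.0137,.171],97.6)
a=cv2.resize(t.im[170:270,250:450],(600,250)); b=cv2.resize(v.im[170:310,180:390],(600,350))
cv2.imwrite('pics/end.png',np.vstack([a,b])[:,:,::-1])
E
```

```text
t 14.3 tcp [0.5167 0.0137 0.1704] yaw 97.85 tilt 0.0 F [ 0.1  0.6 -3.5] w 0.109 shift [-0.01 -0.   -0.06] twist 0.25
```

View pics/end.png

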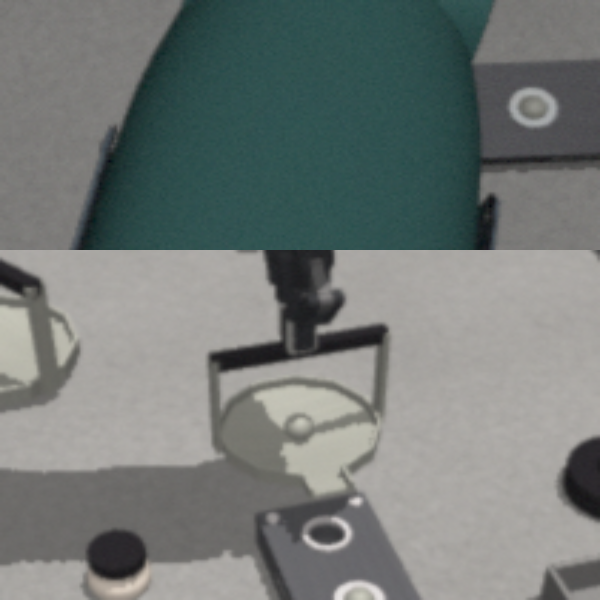

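The ball is at (299,425) in the dish, and the lip tip is at (328,496), above and just behind the ringed cup at (327,533). Next I'll check the numbers with rays and depth, and whether the ball is still.

```bash
python3 - <<'E'
from h import *
v=load('s4'); f=lambda a,b:(180+a*.35,170+(b-250)*.4)
cup=np.array([.5272,-.0683]); d=np.array([.132,-.991])
lip=ray(v,*f(328,496),.0964)[:2]; ball=ray(v,*f(299,425),.0974)[:2]
n=np.array([.991,.132])
print('lip-cup along/across mm',(lip-cup)@d*1e3,(lip-cup)@n*1e3,'ball-TCP',(ball-[.5167,.0137])*1e3)
P=pts(v); g=v.im.max(2); q=P[(g>90)&(P[...,2]>.078)&(P[...,2]<.115)&(np.hypot(P[...,0]-.5167,P[...,1]-.0137)<.095)]
L=q[(q[:,:2]-[.5167,.0137])@d>.066]; print('lip pts',len(L),'max along',((L[:,:2]-[.5167,.0137])@d).max(),'across mean',((L[:,:2]-[.5167,.0137])@n).mean(),'z',np.median(L[:,2]))
C=np.column_stack([(q[:,:2]-[.5167,.0137])@d,(q[:,:2]-[.5167,.0137])@n,q[:,2]])
for a in(0,1):
  o=C[:,1-a]; s=(abs(o)<.02)
  for lo in(-.06,-.04,.03,.045): k=s&(C[:,a]>lo)&(C[:,a]<lo+.015); print('axis',a,lo,k.sum(),np.median(C[k,2]).round(4) if k.any() else None)
w=cap('side','s5'); df=cv2.absdiff(w.im,v.im)[200:290,240:330].mean(); print('diff',df); delta([.5168,.0137,.171],97.6)
# whole-scene bystander shift vs. start
s=load('side')
for nm,(x0,y0,x1,y1) in dict(screw=(258,152,330,172),spool=(375,243,420,280),bin=(368,287,432,337),jar=(205,278,238,313)).items(): print(nm,cv2.absdiff(s.im,w.im)[y0:y1,x0:x1].mean().round(1))
E
```

```text
lip-cup along/across mm 2.4359728776468073 -0.6535081347255869 ball-TCP [3.30449264 2.85753881]
lip pts 108 max along 0.08317147829156674 across mean 0.0014829173996809373 z 0.09923623333536952
axis 0 -0.06 113 0.0941
axis 0 -0.04 79 0.0906
axis 0 0.03 78 0.0919
axis 0 0.045 56 0.0945
axis 1 -0.06 62 0.0945
axis 1 -0.04 79 0.0911
axis 1 0.03 83 0.0913
axis 1 0.045 81 0.0938
diff 0.9151851851851852
t 14.35 tcp [0.5168 0.0137 0.1704] yaw 97.85 tilt 0.0 F [-0.7  0.5 -2.5] w 0.106 shift [-0.   -0.   -0.06] twist 0.25
screw 41.6
spool 7.3
bin 10.6
jar 19.8
```

Level, with the lip tip about 3 mm from the cup axis. I'll let the ball settle for a second and compare its position.

Call:
{"api": "arm_command", "payload": {"commands": [{"gripper": 0,"x": 0,"y": 0,"z": 0,"twist": 0},{"gripper": 0,"x": 0,"y": 0,"z": 0,"twist": 0},{"gripper": 0,"x": 0,"y": 0,"z": 0,"twist": 0},{"gripper": 0,"x": 0,"y": 0,"z": 0,"twist": 0},{"gripper": 0,"x": 0,"y": 0,"z": 0,"twist": 0},{"gripper": 0,"x": 0,"y": 0,"z": 0,"twist": 0},{"gripper": 0,"x": 0,"y": 0,"z": 0,"twist": 0},{"gripper": 0,"x": 0,"y": 0,"z": 0,"twist": 0},{"gripper": 0,"x": 0,"y": 0,"z": 0,"twist": 0},{"gripper": 0,"x": 0,"y": 0,"z": 0,"twist": 0}]}}

```text
clock: 15.6
tool_pos: [0.5167, 0.0137, 0.1704]
tcp_rot: [-0.068, 0.998, -0.0, -0.0]
ft_force: [0.7, -0.6, -1.7]
gripper_width: 0.106
```

```bash
python3 - <<'E'
from h import *
v=cap('side','s6'); delta([.5168,.0137,.171],97.6); o=load('s4')
f=lambda i:cv2.cvtColor(i,cv2.COLOR_RGB2GRAY)
tm=f(o.im)[232:248,276:293]; r=cv2.matchTemplate(f(v.im)[222:258,266:303],tm,cv2.TM_CCOEFF_NORMED); print('ball px shift',np.array(cv2.minMaxLoc(r)[3])-10,r.max())
b=cv2.resize(v.im[100:310,180:460],(800,600)); cv2.imwrite('pics/fin.png',b[:,:,::-1])
E
```

```text
t 15.65 tcp [0.5167 0.0137 0.1704] yaw 97.85 tilt 0.0 F [-0.3  0.  -3.4] w 0.107 shift [-0.01 -0.   -0.06] twist 0.25
ball px shift [0 0] 0.99941915
```

View pics/fin.png

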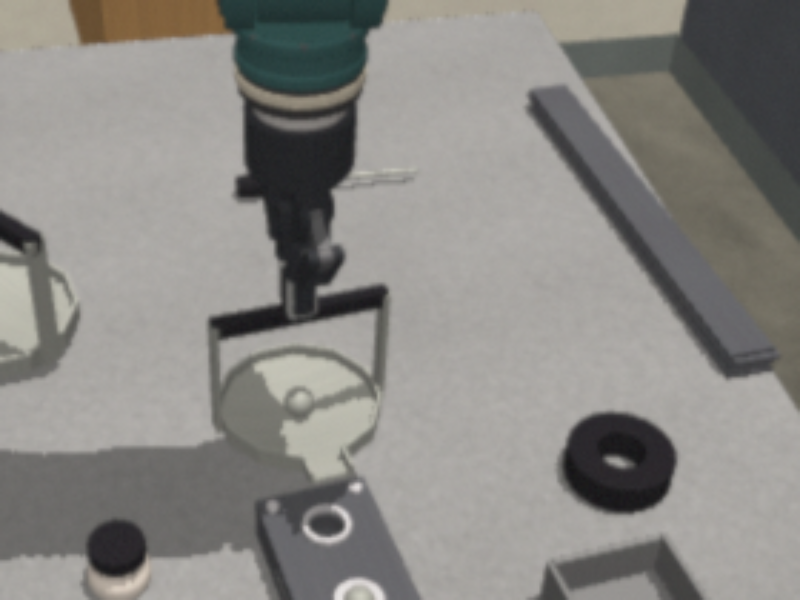

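The ball is at rest at (300,402) and the lip tip is over the cup. The screwdriver is unmoved, only partly hidden by the arm, and the other bystanders are in place. Handing in.

```bash
python3 -c "
from h import *
print(arm.sign_off())"
```

```text
the job is handed in; nothing more can be done
None
```

I lifted the small dish by its handle, turned it 84° in the air and moved its lip slowly over the empty cup. I handed in at about 15.7 s, still holding it level and still; the sign-off gave no verdict.

**Last checks**
- **Lip:** its tip was about 3 mm from the cup axis and roughly 50 mm above the mouth. The lip lay along the row within about 1°.
- **Level:** tool tilt was 0.0°. Depth heights on opposite sides of the bowl agreed within 1.3 mm.
- **Ball:** it was about 4 mm from the tool axis and had not moved a pixel over the last 1.3 s.

**Problems and disagreements**
- **Refused calls:** the first two move calls were refused because rows had missing fields. The arm did not move.
- **Handle direction:** the first top-view estimates disagreed by a few degrees. The close wrist view settled it.
- **Bystanders:** comparing pictures from start to end flagged the screwdriver and the jar. By eye, the arm was hiding part of the screwdriver and the jar had not moved; the jar's change is probably the arm's shadow.

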